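# Hang the ear defenders on the swing-out rack

## Task

Put the ear defenders away: swing the rack's bar out until it meets its stop, and hang the ear defenders on it with the headband over the bar, in the bay between the upturned end and the black rubber ring, so that they hang straight down with a cup on each side. Let the headband take its weight on the bar before you let go, wait until they have stopped swinging, and leave the bottle with the black cap, the sanding block and the mask filter as they are.

Things in the scene. Friction and masses are not known exactly. Their poses are not given: they have to be found in the camera images.
- muffs_crown (a point): Ear defenders (0.26 kg, 185 mm crown to cup ends, 160 mm over the cups, 68 mm thick). Point: middle of the band's inner face at the crown, which is to rest on the bar. Axes: x from cups to crown, y from right cup to left, z across the band's width. At the start they lie on one side: z up, x level, pointing away from the robot; hung up, x points up.
- muffs_leg_left (a point): Left leg of their black headband (9 mm thick in y, 26 mm wide in z), a place to grip: 62 mm along -x and 74 mm along +y from the crown point; 34 mm above the table at the start. The band is a half ring (mean radius 74 mm, centre 70 mm along -x from the crown point), then straight legs. Axes as at the crown.
- muffs_leg_right (a point): The same place on the right leg (-y). Below the legs hang the yellow cups with black cushions: 92 mm long in x, 68 mm in z, centred 130 mm along -x from the crown point (their near ends 84 mm from it), 32 to 80 mm to either side in y, so 64 mm free between the cushions. All rigid. Axes as at the crown.
- swing_bar (a joint): Angle of the rack's bar about its upright post (rad): 0.3 to 0.8 at the start (folded to the robot's right); grows as the bar swings out towards the robot (clockwise from above), 1.3 at the stop. Turns with a stiff friction of 0.35 N m and stays where it is left.
- bar_bay (a point): Rack's grey bar: level tube, 18 mm thick, top 240 mm above the table, from the post towards its upturned end. This point: on top of the bar, in the middle of the 42 mm long bay between the upturned end and the black rubber ring (32 mm in diameter, 10 mm long), 165 mm from the post's axis. Axes: x along the bar to the post, z up.
- bar_tip (a point): Black rubber cap (22 mm thick) of the bar's upturned end, 201 mm from the post's axis; this point is the middle of its top, 269 mm above the table. Axes as at the bay.
- rack: Fixed rack: dark steel foot, 190 x 150 x 8 mm, origin under its middle; the post (27 mm thick, its sleeve 33 mm thick up to 259 mm high) stands 50 mm along +x. Swung out, the bar points along -x and the bay's middle lies 115 mm along -x from the origin.
- sanding_block: Loose brown sanding block, 61 x 100 x 31 mm, origin under its middle. To be left alone.
- thinner_bottle: Loose white bottle with black cap, 72 mm thick, 160 mm high, origin under its middle. To be left alone.
- mask_filter_1: Loose white round mask filter, 76 mm in diameter, 35 mm high, origin under its middle. To be left alone.
Not all that is in view belongs to the job. There is more than one size of the part that bears muffs_crown; the job needs the larger.

How it is judged:
By the outcome, as a careful person would: the job done as asked, in the order asked, and still so for the second after the job is handed in, with the robot touching nothing.
It also fails if it takes over 72 s, if anything falls off the work surface, if the arm or the gripper's body presses on something with over 40 N, if the wrist force passes 120 N, or if a joint passes its speed limit or range.

## Robot

A 6-joint arm with a two-finger parallel gripper is mounted at the origin on a cart in front of the work surface, level with it; the furniture and walls round the work are solid. World frame = base frame: x ahead of the robot, y to its left, z up, the work surface at z = 0. Lengths are in mm, angles in rad, forces in N, time in s.
With the tool pointing down it reaches from about 350 to 875 mm from the base axis. Payload 4.2 kg.
Tool frame: the origin (TCP) lies on the mounting face of the last link; the fingertips stand 173 mm ahead of it and the grasp point (between the pads) lies grip_point_offset ahead of it (grip_point_offset is the distance from the TCP to the grasp point, in mm); z points along the fingers, y is the line along which they close (so a half turn about z gives the same grasp; the last joint's range is limited). The gripper opens to 85 mm and grips with 20 to 120 N. Pads are 22 mm wide; open, the fingers measure 114 mm over their backs; the gripper's body (76 mm by 85 mm) begins 54 mm behind the grasp point. The pads swing forward as they close: fully open they stand 13 mm farther back than shut.
Start: joints at [1.382, 0.385, 0.008, 0, -1.194, -0.259], TCP at [270.581, 563.37, 404.712] pointing down, gripper open.
Joint ranges: [-3.14, 3.14], [-1.21, 2.06], [-1.07, 1.41], [-3.16, 2.05], [-2.99, -0.16], [-3.1, 3.1]. Speed limits (rad/s): [2.79, 2.79, 3.14, 3.14, 3.14, 3.14].

## Interface

Orientations are given as a unit quaternion [x, y, z, w].
In Python, from bench import read_state, get_image, job_done, recognise, place_of, grip_point_offset gives the robot as it stands. The module is installed in compiled form; this text tells all that it offers.
- The arm moves only by the tool carry_out, never from a script. Its arguments are lists of equal length, an entry for each row: "slide": the shift along the tool's x, y, z in m, a list of three; "roll": the turn about the tool's z in degrees; "claw": the finger opening in m, from 0 to 0.0854. A call has 1 to 8 rows; each row is the pose to reach, as a shift and turn from the pose commanded when the call began, along the tool's axes at that moment; what a row does not reach only later rows make up. A row lasts 1/8 s, in which the tool goes at most 62.5 mm and 10.7 degrees, less where a joint would pass 70% of its speed; a pose out of reach is approached as far as the arm can. A call with a gripper value outside its range is refused whole. The fingers move at their own pace and stop on an object; the grip force is fixed at half the most. Time passes only in rows, so rows that repeat a pose let the fingers close. It gives the time, the measured TCP pose, the force, the opening and the grip force at its end, in the units of the state.
- read_state(): the state, without advancing time (a new reading comes with each control period).
- get_image(name): name is "scene" or "top"; returns a dict with "img" (480x640x3 uint8, red, green, blue), "z_map" (480x640 float32, mm along the optical axis (not along the pixel's ray), 0 where there is no reading), "mtx" (3x3 intrinsics, pixels), "world_from_camera" (4x4, takes a point from camera to world coordinates). Camera axes: x right, y up, looking along -z (the intrinsics and any distortion apply to the point x, -y, -z); pixel columns grow to the right and rows downward; lengths in mm; the calibration is good to about 2 mm. A picture is of the moment at which its call begins.
- job_done(): hands the job in; it is judged then, once.
Trained networks look in a picture, given as the dict that the camera call returned (one of the last four; its "shot" number tells which), for a name from the list of things; names that differ only in an ending like _2 or _b are one class to them, and where a whole thing is asked for, a point or a joint stands for the part that bears it (a point fixed in the world has none). Each returns a list of dicts, best first, with "conf" (0 to 1); they miss things now and then, are a little off and sometimes report something else, mostly with a low value. They report only what shows in the picture. A call takes as long as a camera call. They do not tell look-alikes from the thing itself.
- recognise(picture, thing): "at" ([column, row] in pixels, amid what is visible of it).
- place_of(picture, thing): "at" ([column, row] in pixels: a listed point, or the origin of a listed thing).
The state is a dict: "clock": time; "joints": joint angles; "joint_vel": joint speeds; "joint_efforts": joint torques, N m; "position": TCP position; "ee_rot": TCP orientation; "contact_force": force on the tool from outside, world axes, zero at the start; "wrist_torque": the same for the moment, N m; "gripper_width": finger opening in mm; "grasp_force": force on a finger pad.
Only numpy, scipy, OpenCV 4.12 (cv2) and the standard library are available. Lean on these libraries where they do the work, as an engineer would, in place of code of your own. Each camera call takes 0.05 s, during which the arm holds its last target. There are 200 camera calls.

## Working session

There is one attempt and no reset: what is moved stays moved. The work goes in short steps, Python scripts to look and compute and a tool call to move; the robot and the scene stay as the last step left them, time stands still between calls to the robot, and variables do not carry over. Pictures are saved under pics/ and viewed, at most 10 in all, crops included, and the job is handed in when it is done.

Besides the shell and the picture viewer there is one more tool, called after ">>>" as name(argument=value, ...) on one line, values as JSON. carry_out: Moves the arm, as the interface text tells. Its arguments: {"type":"object","properties":{"slide":{"type":"array"},"roll":{"type":"array"},"claw":{"type":"array"}},"required":["slide","roll","claw"]}

```bash
mkdir -p pics; cat > h.py <<'E'
import numpy as np, cv2
from bench import *
from scipy.spatial.transform import Rotation as R
def ray(p,uv):
    M=np.array(p["world_from_camera"]);K=np.array(p["mtx"])
    d=np.linalg.inv(K)@[uv[0],uv[1],1.]; d=np.array([d[0],-d[1],-d[2]])
    return M[:3,3],M[:3,:3]@d
def at_z(p,uv,z):
    o,d=ray(p,uv); return o+d*(z-o[2])/d[2]
def at_depth(p,uv):
    u,v=int(round(uv[0])),int(round(uv[1])); w=p["z_map"][max(0,v-2):v+3,max(0,u-2):u+3]; w=w[w>0]
    o,d=ray(p,uv); return o+d*np.median(w) if len(w) else None
def proj(p,X):
    M=np.linalg.inv(np.array(p["world_from_camera"]));K=np.array(p["mtx"])
    c=M[:3,:3]@np.array(X)+M[:3,3]; q=K@[c[0],-c[1],-c[2]]; return q[:2]/q[2]
def cloud(p):
    M=np.array(p["world_from_camera"]);K=np.array(p["mtx"]);z=p["z_map"]
    v,u=np.mgrid[:480,:640]; x=(u-K[0,2])/K[0,0]*z; y=(v-K[1,2])/K[1,1]*z
    P=np.stack([x,-y,-z],-1)@M[:3,:3].T+M[:3,3]; P[z==0]=np.nan; return P
def save(p,n): cv2.imwrite("pics/"+n,p["img"][:,:,::-1])
E
python3 - <<'E'
from h import *
np.set_printoptions(precision=1,suppress=True)
print(grip_point_offset, read_state())
for c in ["scene","top"]:
    p=get_image(c); save(p,c+"0.png"); print(c,p.keys(),np.array(p["world_from_camera"]),p["mtx"])
    for t in ["muffs_crown","muffs_leg_left","muffs_leg_right","bar_bay","bar_tip","rack","sanding_block","thinner_bottle","mask_filter_1"]:
        for r in place_of(p,t)[:3]:
            print(t,round(r["conf"],2),np.round(r["at"],1),at_depth(p,r["at"]))
E
```

```text
154.70000000000002 {'clock': 0.0, 'joints': array([ 1.4,  0.4,  0. , -0. , -1.2, -0.3]), 'joint_vel': array([-0., -0., -0.,  0.,  0., -0.]), 'joint_efforts': array([  0. , -39.2,  18.8,   4.2,  -0. ,  -0. ]), 'position': array([270.5, 563.2, 403.6]), 'ee_rot': array([ 1. , -0.2, -0. ,  0. ]), 'contact_force': array([ 0.4, -0.4,  0.5]), 'wrist_torque': array([ 0.,  0., -0.]), 'grasp_force': 0.0, 'gripper_width': 85.2398860534915}
scene dict_keys(['img', 'z_map', 'mtx', 'world_from_camera', 'shot']) [[   0.9    0.4   -0.3   84.4]
 [  -0.5    0.7   -0.6 -467.3]
 [   0.     0.7    0.8 1159.1]
 [   0.     0.     0.     1. ]] [[622.6   0.  316.9]
 [  0.  622.6 241.8]
 [  0.    0.    1. ]]
muffs_crown 0.92 [414.4 352.5] [612.1  -5.3  42.5]
muffs_crown 0.86 [244.5 366.8] [303.7 164.5   2.5]
muffs_leg_left 0.91 [375.5 328.2] [579.6  87.8  35.4]
muffs_leg_left 0.77 [277.2 375.6] [347.5 100.7  24.6]
muffs_leg_left 0.53 [373.9 200.2] [646.2 224.8 269.5]
muffs_leg_right 0.82 [391.9 388.2] [525.  -47.8  42.4]
muffs_leg_right 0.77 [250.9 338.1] [341.  204.5  28.9]
bar_bay 0.87 [363.  197.7] [649.3 
[... 580 characters left out ...]
9 [360.5 355.3] [299.4 148.5  -1.7]
muffs_crown 0.69 [422.8 215.5] [614.9  -4.7   2.4]
muffs_leg_left 0.62 [386.5 226.8] [583.7  85.8  42.8]
muffs_leg_right 0.88 [338.8 340. ] [334.2 196.5  -0.9]
muffs_leg_right 0.8 [445.3 251.3] [526.2 -43.4  42.9]
bar_bay 0.59 [202.7 271.5] [491.4 497.7  32.7]
bar_bay 0.57 [310.2 177.6] [651.9 254.9 236.8]
bar_tip 0.8 [325.8 171.9] [654.9 225.6 267.7]
rack 0.87 [251.7 223.5] [602.1 391.1   6.7]
sanding_block 0.92 [287.3 332.9] [352.9 311.   30.1]
sanding_block 0.23 [318.7 160.3] [718.1 236.  119.5]
thinner_bottle 0.61 [316.6 160.9] [717.8 240.5 116. ]
thinner_bottle 0.22 [252.  219.7] [611.1 390.5   6. ]
mask_filter_1 0.84 [203.3 271. ] [492.6 496.5  32.1]
```

View pics/scene0.png

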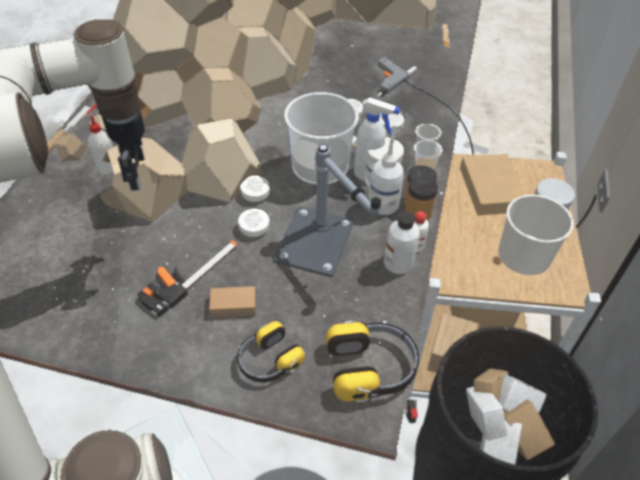

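View pics/top0.png

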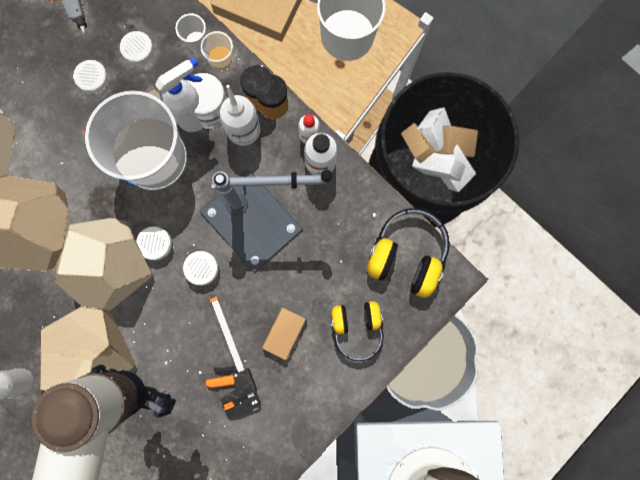

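The scene view shows the larger ear defenders at about (375,360), crown at (415,352). The smaller look-alike is at (270,350). The rack post is at (322,190), with the bar running to the tip at (375,203) beside the white bottle at (402,245). The top view agrees: crown at (443,225), post at (220,180), tip at (326,176).

```bash
cat > geo.py <<'E'
from h import *
np.set_printoptions(precision=1,suppress=True)
def bar(p,verbose=1):
    P=cloud(p).reshape(-1,3); P=P[~np.isnan(P[:,0])]
    near=np.hypot(P[:,0]-640,P[:,1]-410)<235
    b=P[near&(P[:,2]>234)&(P[:,2]<246)]
    return b
if __name__=="__main__":
    p=get_image("top"); q=get_image("scene")
    for n,c in (("top",p),("scene",q)):
        P=cloud(c).reshape(-1,3); P=P[~np.isnan(P[:,0])]
        near=np.hypot(P[:,0]-640,P[:,1]-400)<235
        t=P[near&(P[:,2]>252)&(P[:,2]<300)]; print(n,"high pts n",len(t)); 
        cl=[t[t[:,1]>330],t[t[:,1]<=330]]
        for k in cl: 
            if len(k): print(k.min(0),k.max(0),np.median(k,0))
        b=P[near&(P[:,2]>233)&(P[:,2]<243)&(P[:,1]>180)]
        if len(b):print("bar",b.min(0),b.max(0),len(b), cv2.fitLine(b[:,:2].astype(np.float32),cv2.DIST_HUBER,0,.01,.01).ravel())
        f=P[near&(P[:,2]>4)&(P[:,2]<13)]
        print("foot",len(f),cv2.minAreaRect(f[:,:2].astype(np.float32)),f.mean(0))
    for n,c in (("top",p),("scene",q)):
        for t,z in (("muffs_crown",34),("muffs_leg_left",34),("muffs_leg_right",34),("bar_tip",269),("bar_bay",240),("rack",0)):
            for r in place_of(c,t)[:2]: print(n,t,round(r["conf"],2),np.array(r["at"]),at_z(c,r["at"],z))
    # yellow/black muffs points
    P=cloud(p); hsv=cv2.cvtColor(p["img"],cv2.COLOR_RGB2HSV)
    m=(hsv[...,0]>18)&(hsv[...,0]<35)&(hsv[...,1]>150)&(P[...,0]>450)&(P[...,1]<150)&(P[...,2]>55)
    n,l,s,c=cv2.connectedComponentsWithStats(m.astype(np.uint8))
    for i in range(1,n):
        if s[i,4]>40: print("yellow",s[i,4],np.nanmean(P[l==i],0),cv2.minAreaRect(P[l==i][:,:2].astype(np.float32)))
    b=P[(P[...,2]>38)&(P[...,2]<55)&(P[...,0]>480)&(P[...,1]<150)&(P[...,0]<690)&(P[...,1]>-120)]
    np.save("b.npy",b); print(len(b),b.min(0),b.max(0))
    h=np.array(read_state()["ee_rot"]);print(R.from_quat(h).as_matrix())
E
python3 geo.py
```

```text
top high pts n 289
[630.9 408.8 252. ] [829.1 440.6 264.4] [646.3 424.6 256.8]
[638.  215.6 253.9] [659.4 234.7 271.7] [647.4 225.3 266.1]
bar [631.6 220.9 233. ] [828.9 440.5 243. ] 765 [  0.   -1.  646.7 324.6]
foot 4472 ((638.592041015625, 406.73577880859375), (451.4703369140625, 445.01129150390625), 49.0477294921875) [607.  394.5   7.3]
scene high pts n 238
[627.8 405.9 252. ] [831.2 440.5 264.2] [646.5 421.5 257.2]
[638.8 213.7 252.3] [660.5 236.7 272.7] [646.8 221.5 266.4]
bar [630.4 216.7 233. ] [829.  436.5 242.9] 515 [  0.   -1.  645.1 321.7]
foot 4278 ((634.5803833007812, 398.0332336425781), (456.50250244140625, 455.51318359375), 62.528907775878906) [608.1 386.7   7.7]
top muffs_crown 0.96 [358.9 356.5] [299.3 155.   34. ]
top muffs_crown 0.64 [423.1 215. ] [610.6   0.8  34. ]
top muffs_leg_left 0.84 [382.6 338. ] [338.2 101.8  34. ]
top muffs_leg_left 0.59 [386.5 226.5] [585.7  84.6  34. ]
top muffs_leg_right 0.95 [441.9 250.4] [529.3 -37.9  34. ]
top muffs_leg_right 0.78 [338.3 341.8] [331.8 199.3  34. ]
top bar_tip 0.72 [326.6 173.2] [652.  224.2 269. ]
top bar_bay 0.96 
[... 338 characters left out ...]
37.3] [342.8 202.1  34. ]
scene muffs_leg_right 0.63 [393.  389.4] [528.7 -47.9  34. ]
scene bar_tip 0.67 [377.4 203.4] [647.4 214.2 269. ]
scene bar_tip 0.5 [360. 199.] [624.2 242.1 269. ]
scene bar_bay 0.78 [362.3 200.3] [643.8 259.7 240. ]
scene rack 0.75 [398.7 258.5] [756.2 240.9   0. ]
scene rack 0.74 [314.9 238.3] [614.9 398.7   0. ]
yellow 500 [513.7 104.6  63.7] ((515.23046875, 105.08724212646484), (32.92167663574219, 84.30807495117188), 66.8179931640625)
yellow 362 [476.4  -7.5  64.2] ((475.3915710449219, -9.272987365722656), (32.678375244140625, 66.61666107177734), 66.68301391601562)
687 [480.1 -52.8  38. ] [624.3 132.   54.9]
[[ 0.9 -0.4 -0. ]
 [-0.4 -0.9 -0. ]
 [-0.   0.  -1. ]]
```

```bash
cat > g2.py <<'E'
from geo import *
from scipy.optimize import least_squares
p=get_image("top");q=get_image("scene")
for c in (p,q):
    P=cloud(c)
    m=((P[...,2]>4)&(P[...,2]<13)&(np.hypot(P[...,0]-605,P[...,1]-392)<125)).astype(np.uint8)
    n,l,s,_=cv2.connectedComponentsWithStats(m,connectivity=4); i=1+np.argmax(s[1:,4])
    r=cv2.minAreaRect(P[l==i][:,:2].astype(np.float32)); print("foot",r,cv2.boxPoints(r).round().tolist())
    m=(P[...,2]>250)&(P[...,2]<270)&(np.hypot(P[...,0]-647,P[...,1]-425)<25)
    t=P[m]; print("post",cv2.minEnclosingCircle(t[:,:2].astype(np.float32)),len(t))
    # band: dark points z 40..52 ; fit arc
    b=P[(P[...,2]>41)&(P[...,2]<52)&(P[...,0]>480)&(P[...,0]<680)&(P[...,1]<150)&(P[...,1]>-90)]
    def res(v):
        cx,cy,a=v; d=b[:,:2]-[cx,cy]; X=d@[np.cos(a),np.sin(a)]; Y=d@[-np.sin(a),np.cos(a)]
        return np.where(X>0,np.hypot(X,Y)-74,np.abs(Y)-74)
    s=least_squares(res,[552,20,-.41],loss="soft_l1",f_scale=3)
    cx,cy,a=s.x; x=np.array([np.cos(a),np.sin(a)]);y=np.array([-x[1],x[0]]);cr=s.x[:2]+70*x
    print("muffs centre",s.x[:2],"yaw",np.degrees(a),"crown",cr,"L",cr-62*x+74*y,"R",cr-62*x-74*y,len(b),np.median(abs(s.fun)))
E
python3 g2.py
```

```text
foot ((609.496337890625, 391.715576171875), (191.23524475097656, 151.79705810546875), 41.31707763671875) [[488.0, 386.0], [588.0, 272.0], [731.0, 398.0], [631.0, 512.0]]
post ((646.7476196289062, 425.8218078613281), 16.1961612701416) 201
muffs centre [546.3  26.5] yaw -24.73154249654834 crown [609.9  -2.8] L [584.6  90.4] R [522.7 -44. ] 560 2.5345700036585512
foot ((611.0179443359375, 393.7716979980469), (202.90850830078125, 151.0380096435547), 41.26724624633789) [[485.0, 384.0], [585.0, 270.0], [737.0, 404.0], [637.0, 517.0]]
post ((646.8394775390625, 424.7051696777344), 16.565977096557617) 128
muffs centre [546.8  25. ] yaw -5.721553182448155 crown [616.4  18.1] L [562.1  97.9] R [547.4 -49.4] 753 3.364562637286525
```

```bash
cat > mv.py <<'E'
from h import *
np.set_printoptions(precision=1,suppress=True)
def tool(W,zpt=154.7):
    """print tool shifts (m) for world targets of point zpt ahead of TCP"""
    s=read_state(); M=R.from_quat(s["ee_rot"]).as_matrix(); p0=np.array(s["position"])
    ax=np.degrees(np.arctan2(M[1,0],M[0,0])); print("pos",p0,"x az %.1f"%ax,"tilt %.2f"%np.degrees(np.arccos(-M[2,2])),"F",s["contact_force"],"w %.1f"%s["gripper_width"],"t %.2f"%s["clock"])
    D=[M.T@(np.array(w)+[0,0,zpt]-p0) for w in W]
    for d in D: print(np.round(d/1000,4).tolist())
E
python3 - <<'E'
from mv import *
P=np.array([647,425.])
def c(phi,e=16,r=115):
    a=np.radians(phi);d=np.array([np.cos(a),np.sin(a)]);n=np.array([-d[1],d[0]]);return P+r*d+(9+e)*n
tool([[270,563,320],[500,450,320],[685,310,320],[685,310,218]],173)
print("arc")
tool([[*c(f,11+5*abs(f+114)/24),218] for f in (-90,-98,-106,-114,-122,-130,-138.7)],173)
t=cloud(get_image("top"));k=t[(np.hypot(t[...,0]-690,t[...,1]-310)<75)]; k=k[k[:,2]>150]; print(len(k)); k=k[k[:,0]>665];print(k.max(0) if len(k) else 0)
E
```

```text
pos [270.6 563.4 404.7] x az -25.7 tilt 0.00 F [0.6 0.2 0.3] w 85.5 t 1.80
[-0.0004, 0.0006, -0.0883]
[0.2559, 0.0029, -0.0883]
[0.4833, 0.049, -0.0883]
[0.4833, 0.049, 0.0137]
arc
pos [270.6 563.4 404.7] x az -25.7 tilt 0.00 F [0.6 0.2 0.3] w 85.5 t 1.80
[0.4715, 0.0546, 0.0137]
[0.4563, 0.0643, 0.0137]
[0.4399, 0.0715, 0.0137]
[0.4225, 0.0761, 0.0137]
[0.408, 0.0784, 0.0137]
[0.3933, 0.0789, 0.0137]
[0.3773, 0.0774, 0.0137]
625
0
```

>>> carry_out(slide=[[0,0,-0.05],[0.03,0.003,-0.088],[0.09,0.01,-0.088],[0.15,0.015,-0.088],[0.21,0.02,-0.088],[0.27,0.03,-0.088],[0.33,0.035,-0.088],[0.39,0.04,-0.088]], roll=[0,0,0,0,0,0,0,0], claw=[0,0,0,0,0,0,0,0])

```text
clock: 2.85
position: [606.3, 357.2, 492.9]
ee_rot: [0.975, -0.222, 0.0, -0.0]
contact_force: [1.2, 0.5, -0.2]
gripper_width: -0.0
grasp_force: 0.0
```

```bash
python3 -c "
from mv import *
tool([[685,310,320],[685,310,218],[672,310,218]],173)"
```

```text
pos [606.3 357.2 492.9] x az -25.6 tilt 0.02 F [ 1.2  0.5 -0.2] w -0.0 t 2.85
[0.0914, 0.0085, -0.0001]
[0.0914, 0.0085, 0.1019]
[0.0797, 0.0142, 0.1019]
```

>>> carry_out(slide=[[0.05,0.005,0],[0.093,0.009,0],[0.093,0.009,0.05],[0.093,0.009,0.1],[0.093,0.009,0.102],[0.08,0.014,0.102],[0.08,0.014,0.102]], roll=[0,0,0,0,0,0,0], claw=[0,0,0,0,0,0,0])

```text
clock: 3.72
position: [670.8, 311.7, 394.2]
ee_rot: [0.975, -0.221, 0.002, -0.001]
contact_force: [0.3, 0.0, 0.5]
gripper_width: -0.1
grasp_force: 0.0
```

```bash
cat > arc.py <<'E'
from mv import *
P=np.array([647,425.])
def c(phi,e=16,r=115):
    a=np.radians(phi);d=np.array([np.cos(a),np.sin(a)]);n=np.array([-d[1],d[0]]);return P+r*d+(9+e)*n
tool([[*c(f,11+5*abs(f+114)/24),218] for f in (-90,-98,-106,-114,-122,-130,-134,-138.7,-142)],173)
E
python3 arc.py
```

```text
pos [670.8 311.7 394.2] x az -25.6 tilt 0.27 F [0.3 0.  0.5] w -0.1 t 3.73
[0.0018, 0.001, 0.0032]
[-0.0135, 0.0107, 0.0031]
[-0.0299, 0.0179, 0.003]
[-0.0473, 0.0225, 0.0029]
[-0.0618, 0.0248, 0.0029]
[-0.0765, 0.0253, 0.0028]
[-0.0838, 0.0248, 0.0028]
[-0.0925, 0.0237, 0.0028]
[-0.0985, 0.0226, 0.0028]
```

>>> carry_out(slide=[[-0.007,0.006,0.003],[-0.014,0.011,0.003],[-0.022,0.0145,0.003],[-0.03,0.018,0.003],[-0.039,0.02,0.003],[-0.047,0.0225,0.003],[-0.055,0.024,0.003],[-0.062,0.025,0.003]], roll=[0,0,0,0,0,0,0,0], claw=[0,0,0,0,0,0,0,0])

```text
clock: 4.72
position: [603.6, 315.6, 387.4]
ee_rot: [0.975, -0.222, -0.0, 0.0]
contact_force: [4.7, 0.5, 1.0]
gripper_width: 0.4
grasp_force: 2.0
```

```bash
python3 arc.py; python3 -c "
from h import *
save(get_image('top'),'top1.png')"
```

```text
pos [603.6 315.6 387.4] x az -25.7 tilt 0.04 F [4.7 0.5 1. ] w 0.4 t 4.72
[0.064, -0.0246, -0.0036]
[0.0488, -0.0149, -0.0036]
[0.0324, -0.0077, -0.0036]
[0.015, -0.003, -0.0036]
[0.0005, -0.0007, -0.0036]
[-0.0142, -0.0002, -0.0036]
[-0.0215, -0.0006, -0.0036]
[-0.0302, -0.0017, -0.0036]
[-0.0362, -0.0029, -0.0036]
```

View pics/top1.png

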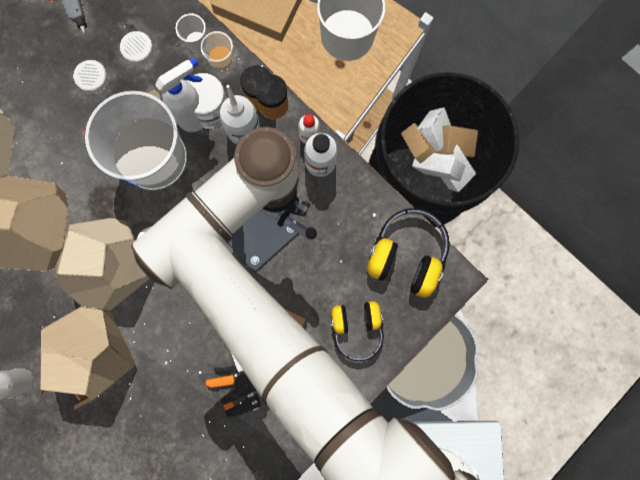

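The bar is following: its tip is now at pixel (310,233), and the bottle at (320,152) is untouched.

>>> carry_out(slide=[[-0.007,0,-0.003],[-0.014,0,-0.003],[-0.02,0,-0.003],[-0.025,-0.001,-0.003],[-0.028,-0.001,-0.003],[-0.03,-0.002,-0.003],[-0.03,-0.002,-0.003]], roll=[0,0,0,0,0,0,0], claw=[0,0,0,0,0,0,0])

```text
clock: 5.65
position: [577.6, 330.3, 390.7]
ee_rot: [0.975, -0.222, -0.001, 0.0]
contact_force: [1.0, -1.3, -0.7]
gripper_width: 0.1
grasp_force: 0.9
```

>>> carry_out(slide=[[-0.0015,-0.0003,0],[-0.003,-0.0006,0]], roll=[0,0], claw=[0,0])

```text
clock: 5.9
position: [575.5, 332.0, 390.7]
ee_rot: [0.975, -0.222, -0.0, 0.0]
contact_force: [2.5, -2.1, -1.2]
gripper_width: -0.1
grasp_force: 1.6
```

>>> carry_out(slide=[[-0.0015,-0.0003,0],[-0.003,-0.0006,0]], roll=[0,0], claw=[0,0])

```text
clock: 6.15
position: [574.3, 332.9, 390.8]
ee_rot: [0.975, -0.222, 0.002, 0.001]
contact_force: [9.9, -8.3, -4.2]
gripper_width: 0.3
grasp_force: 6.4
```

>>> carry_out(slide=[[-0.0015,-0.0003,0],[-0.0015,-0.0003,0]], roll=[0,0], claw=[0,0])

```text
clock: 6.4
position: [574.0, 333.0, 390.8]
ee_rot: [0.975, -0.223, 0.003, 0.001]
contact_force: [12.1, -9.3, -4.2]
gripper_width: 0.3
grasp_force: 7.1
```

```bash
python3 -c "
from mv import *
tool([[574,333,218],[584,322,218],[584,322,320],[584,90,320],[584,90,230]],173)"
```

```text
pos [574.  333.  390.8] x az -25.7 tilt 0.31 F [12.1 -9.3 -4.2] w 0.3 t 6.40
[-0.0, 0.0001, -0.0002]
[0.0138, 0.0056, -0.0001]
[0.0143, 0.0057, -0.1021]
[0.1151, 0.2147, -0.1014]
[0.1146, 0.2146, -0.0114]
```

>>> carry_out(slide=[[0.014,0.006,0],[0.014,0.006,-0.05],[0.014,0.006,-0.1],[0.035,0.05,-0.1],[0.06,0.1,-0.1],[0.085,0.15,-0.1],[0.105,0.195,-0.06],[0.115,0.215,-0.01]], roll=[0,0,0,0,0,0,0,0], claw=[0,0,0,0,0.05,0.05,0.05,0.05])

```text
clock: 7.4
position: [582.0, 89.4, 402.0]
ee_rot: [0.975, -0.223, 0.002, -0.002]
contact_force: [1.5, 0.5, -0.1]
gripper_width: 49.8
grasp_force: 0.0
```

```bash
python3 - <<'E'
from mv import *
tool([[584.6,90.4,34]])
for n in ("top","scene"):
    p=get_image(n); save(p,n+"2.png"); P=cloud(p)
    print([(t,round(r["conf"],2),at_z(p,r["at"],z)) for t,z in (("bar_tip",269),("bar_bay",240),("muffs_leg_left",34)) for r in place_of(p,t)[:2]])
    t=P[(P[...,2]>255)&(P[...,2]<275)&(np.hypot(P[...,0]-495,P[...,1]-292)<40)]
    print("tip",len(t), cv2.minEnclosingCircle(t[:,:2].astype(np.float32)) if len(t) else 0)
E
```

```text
pos [582.   89.4 402. ] x az -25.7 tilt 0.34 F [ 1.5  0.5 -0.1] w 49.8 t 7.40
[0.0013, -0.0009, 0.2133]
[('bar_tip', 0.58, array([497.2, 291.5, 269. ])), ('bar_bay', 0.93, array([526.2, 316.3, 240. ])), ('muffs_leg_left', 0.81, array([593.1,  88.9,  34. ])), ('muffs_leg_left', 0.44, array([354.2, 317. ,  34. ]))]
tip 27 ((492.23626708984375, 297.3446044921875), 8.806622505187988)
[('bar_tip', 0.88, array([499. , 284.8, 269. ])), ('bar_bay', 0.68, array([517.3, 314.4, 240. ])), ('muffs_leg_left', 0.93, array([582.9,  88.3,  34. ])), ('muffs_leg_left', 0.92, array([340.7,  95.3,  34. ]))]
tip 103 ((497.5559997558594, 292.7436828613281), 12.719369888305664)
```

View pics/scene2.png

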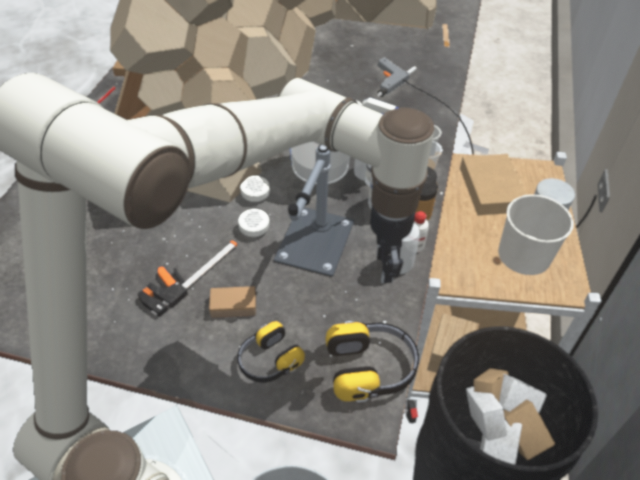

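>>> carry_out(slide=[[0.002,-0.001,0.06],[0.002,-0.001,0.12],[0.002,-0.001,0.17],[0.002,-0.001,0.205],[0.002,-0.001,0.21],[0.002,-0.001,0.21]], roll=[0,0,0,0,0,0], claw=[0.05,0.05,0.05,0.05,0.05,0.02])

```text
clock: 8.55
position: [585.6, 92.2, 192.1]
ee_rot: [0.975, -0.221, 0.001, -0.001]
contact_force: [0.3, 0.3, -0.7]
gripper_width: 33.1
grasp_force: 0.0
```

>>> carry_out(slide=[[0,0,0],[0,0,0],[0,0,0],[0,0,0]], roll=[0,0,0,0], claw=[0,0,0,0])

```text
clock: 9.05
position: [585.3, 91.7, 192.4]
ee_rot: [0.975, -0.222, 0.001, -0.001]
contact_force: [-0.3, 0.9, 5.6]
gripper_width: 8.1
grasp_force: 58.2
```

Gripped. Next I lift and see how the ear defenders hang.

>>> carry_out(slide=[[0,0,-0.02],[0,0,-0.05],[0,0,-0.09],[0,0,-0.14],[0,0,-0.19],[0,0,-0.24],[0,0,-0.26],[0,0,-0.26]], roll=[0,0,0,0,0,0,0,0], claw=[0,0,0,0,0,0,0,0])

```text
clock: 10.05
position: [584.5, 91.2, 452.0]
ee_rot: [0.975, -0.222, 0.001, -0.001]
contact_force: [0.1, -0.2, -3.9]
gripper_width: 8.3
grasp_force: 57.4
```

```bash
python3 - <<'E'
from mv import *
tool([])
p=get_image("scene");save(p,"scene3.png")
P=cloud(p);hsv=cv2.cvtColor(p["img"],cv2.COLOR_RGB2HSV)
for n in ("scene","top"):
    p=p if n=="scene" else get_image(n)
    P=cloud(p);hsv=cv2.cvtColor(p["img"],cv2.COLOR_RGB2HSV)
    m=(hsv[...,0]>18)&(hsv[...,0]<35)&(hsv[...,1]>150)&(P[...,2]>120)
    c,l,s,_=cv2.connectedComponentsWithStats(m.astype(np.uint8))
    for i in range(1,c):
        if s[i,4]>40: print(n,"yellow",s[i,4],np.nanmean(P[l==i],0),np.nanmin(P[l==i],0),np.nanmax(P[l==i],0))
    for t in ("muffs_crown","muffs_leg_right"):print(n,[(t,r["conf"],r["at"],at_depth(p,r["at"])) for r in place_of(p,t)[:2]])
E
```

```text
pos [584.5  91.2 452. ] x az -25.7 tilt 0.23 F [ 0.1 -0.2 -3.9] w 8.3 t 10.05
scene yellow 434 [509.3  99.9 324.6] [468.9  77.7 305.4] [551.7 118.8 332.2]
scene yellow 1272 [466.5 -12.  315.2] [431.8 -34.5 271.9] [519.8  17.1 329.2]
scene [('muffs_crown', 0.98, [245.9, 370.0], array([299.9, 147.9,  18.1])), ('muffs_crown', 0.63, [435.3, 275.8], array([613.9,  -7.3, 301.2]))]
scene [('muffs_leg_right', 0.73, [249.7, 339.4], array([337.2, 202.5,  29.6])), ('muffs_leg_right', 0.58, [411.1, 315.4], array([531.4, -49.2, 293.7]))]
top yellow 940 [510.9 105.7 316.8] [467.9  75.7 282.9] [554.3 129.5 326.7]
top yellow 820 [470.4  -7.  317.4] [431.  -37.4 279.9] [518.8  22.7 325.9]
top [('muffs_crown', 0.84, [448.0, 188.2], array([542.7,  83.9, 618.1])), ('muffs_crown', 0.78, [359.2, 357.2], array([340.1, 202.2, 642.1]))]
top [('muffs_leg_right', 0.63, [474.4, 232.4], array([533.5, -41.3, 285.3])), ('muffs_leg_right', 0.6, [338.0, 340.6], array([332.9, 198.4,  -0.9]))]
```

View pics/scene3.png

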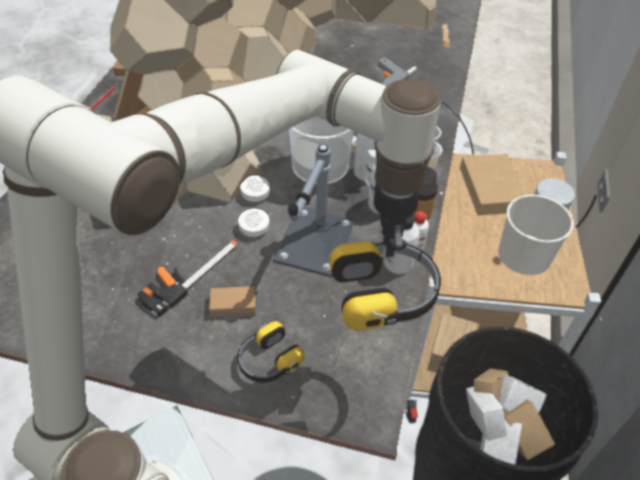

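The ear defenders are held level: yellow cups at pixels (355,262) and (370,310), band at (435,285). Next I carry them over the bar with the crown towards the post.

```bash
cat > tgt.py <<'E'
from mv import *
P=np.array([647,425.]); a=np.radians(41.3); x=np.array([np.cos(a),np.sin(a)]); y=np.array([-x[1],x[0]])
def grip(u,lat,z,s=155): # u outwards from pivot radius s
    return [*(P-(s+u)*x+lat*y),z]
E
python3 - <<'E'
from tgt import *
g=grip(62,74,325);print(g)
tool([[585,91,325],[520,160,325],[470,250,325],g])
E
```

```text
[np.float64(435.13555960062877), np.float64(337.37318393173655), 325]
pos [584.7  91.3 449. ] x az -25.7 tilt 0.18 F [-0.2  0.4 -1.8] w 8.4 t 10.35
[0.0004, 0.0002, -0.0307]
[-0.0881, -0.0338, -0.0306]
[-0.1721, -0.0933, -0.0306]
[-0.2414, -0.1569, -0.0305]
```

>>> carry_out(slide=[[0,0,-0.02],[-0.02,-0.01,-0.03],[-0.05,-0.02,-0.03],[-0.085,-0.033,-0.03],[-0.115,-0.053,-0.03],[-0.145,-0.073,-0.03],[-0.172,-0.093,-0.03],[-0.195,-0.115,-0.03]], roll=[0,-5,-12,-20,-28,-36,-44,-52], claw=[0,0,0,0,0,0,0,0])

```text
clock: 11.35
position: [457.9, 280.4, 480.0]
ee_rot: [0.973, 0.23, -0.001, 0.0]
contact_force: [0.5, 0.2, -2.2]
gripper_width: 8.0
grasp_force: 57.6
```

```bash
python3 - <<'E'
from tgt import *
tool([grip(62,74,325)])
E
```

```text
pos [457.9 280.4 480. ] x az 26.6 tilt 0.07 F [ 0.5  0.2 -2.2] w 8.0 t 11.35
[0.0052, -0.0612, 0.0003]
```

>>> carry_out(slide=[[0.002,-0.022,0],[0.004,-0.042,0],[0.005,-0.056,0],[0.005,-0.061,0],[0.005,-0.061,0],[0.005,-0.061,0]], roll=[-5,-9,-13,-14.7,-14.7,-14.7], claw=[0,0,0,0,0,0])

```text
clock: 12.1
position: [436.3, 335.9, 480.6]
ee_rot: [0.937, 0.35, -0.0, 0.0]
contact_force: [0.4, -1.0, -2.7]
gripper_width: 8.6
grasp_force: 57.6
```

```bash
cat > chk.py <<'E'
from tgt import *
import sys
tool([grip(62,74,262),grip(62,74,253)])
for n in ("scene","top"):
    p=get_image(n); save(p,n+sys.argv[1]+".png"); C=cloud(p)
    d=C[...,:2]-P; U=-(d@x); Y=d@y; Z=C[...,2]
    hsv=cv2.cvtColor(p["img"],cv2.COLOR_RGB2HSV)
    m=(hsv[...,0]>18)&(hsv[...,0]<35)&(hsv[...,1]>150)&(Z>60)
    c,l,s,_=cv2.connectedComponentsWithStats(m.astype(np.uint8))
    for i in range(1,c):
        if s[i,4]>60:
            k=l==i; print(n,"yellow",s[i,4],"U",np.nanpercentile(U[k],[3,97]),"Y",np.nanpercentile(Y[k],[3,97]),"Z",np.nanpercentile(Z[k],[3,97]))
    b=(Z>285)&(Z<345)&(U>105)&(U<190)&(Y<60)&(Y>-60)
    if b.sum(): print("band U by Y",[(yy,np.round([U[k].min(),U[k].max(),Z[k].min(),Z[k].max()])) for yy in (-40,-20,0,20) for k in [b&(abs(Y-yy)<6)] if k.sum()])
    t=(Z>250)&(Z<275)&(U>170)&(U<240)&(abs(Y)<30)
    if t.sum()>5: print("tip",t.sum(),np.median(U[t]),np.median(Y[t]))
E
python3 chk.py 4
```

```text
pos [436.3 335.9 480.6] x az 41.0 tilt 0.02 F [ 0.4 -1.  -2.7] w 8.6 t 12.10
[0.0002, -0.0019, 0.0639]
[0.0002, -0.0019, 0.0729]
scene yellow 639 U [257.  329.1] Y [36.7 62.8] Z [314.5 357.9]
scene yellow 872 U [245.6 317.9] Y [-85.1 -53. ] Z [312.5 356.6]
band U by Y [(-40, array([152., 166., 311., 336.])), (-20, array([139., 155., 310., 335.])), (0, array([140., 152., 311., 335.])), (20, array([143., 157., 309., 336.]))]
tip 109 204.61672018930565 -0.6348940883975573
top yellow 882 U [232.1 313.1] Y [-81.4 -50.2] Z [335.2 355.9]
top yellow 964 U [246.7 323.9] Y [38.  70.2] Z [338.4 356.7]
band U by Y [(-40, array([149., 166., 310., 335.])), (-20, array([142., 153., 311., 336.])), (0, array([140., 150., 312., 335.])), (20, array([143., 153., 310., 335.]))]
tip 90 200.95308964111118 -0.7112220861955207
```

View pics/scene4.png

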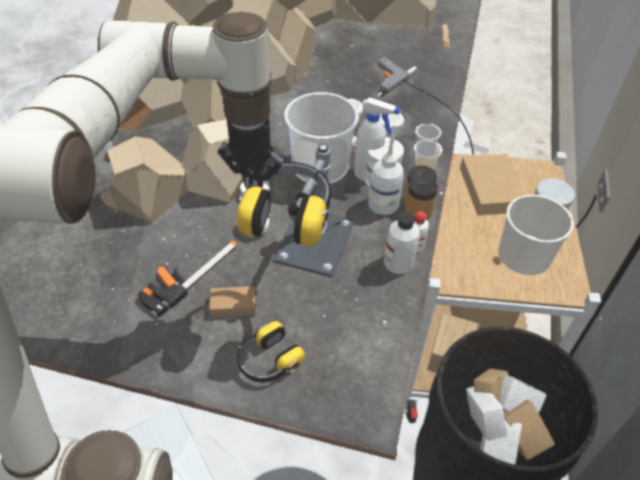

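The band is over the bay and both cups clear the bar. The cups are yawed about 6°, so I'll correct that and lower.

>>> carry_out(slide=[[0,-0.003,0],[0,-0.003,0.015],[0,-0.003,0.03],[0,-0.003,0.045],[0,-0.003,0.055],[0,-0.003,0.06],[0,-0.003,0.06]], roll=[6,6,6,6,6,6,6], claw=[0,0,0,0,0,0,0])

```text
clock: 13.08
position: [434.2, 338.7, 420.5]
ee_rot: [0.954, 0.301, -0.0, 0.0]
contact_force: [-0.4, 1.0, -2.3]
gripper_width: 8.3
grasp_force: 57.6
```

```bash
sed -i 's/Z>285)&(Z<345)/Z>249)\&(Z<290)/' chk.py; python3 chk.py 5
```

```text
pos [434.2 338.7 420.5] x az 35.1 tilt 0.03 F [-0.4  1.  -2.3] w 8.3 t 13.07
[0.0, 0.0016, 0.0038]
[0.0, 0.0016, 0.0128]
scene yellow 552 U [260.  330.7] Y [49.1 73.8] Z [256.5 298. ]
scene yellow 850 U [259.3 331. ] Y [-73.6 -42.7] Z [252.5 297. ]
band U by Y [(-40, array([157., 177., 250., 277.])), (-20, array([149., 164., 249., 276.])), (0, array([145., 188., 251., 275.])), (20, array([147., 162., 250., 276.]))]
tip 114 204.85815554033093 -1.8029992210186023
top yellow 800 U [245.3 326. ] Y [-71.6 -41.4] Z [274.9 296.3]
top yellow 852 U [247.8 325.3] Y [49.5 80.6] Z [279.2 297.4]
band U by Y [(-40, array([159., 178., 253., 275.])), (-20, array([150., 162., 251., 275.])), (0, array([136., 157., 249., 275.])), (20, array([149., 159., 251., 276.]))]
tip 111 200.89760437602422 0.9742821886896977
```

>>> carry_out(slide=[[0,0.004,0.004],[0,0.004,0.009],[0,0.004,0.013],[0,0.004,0.013]], roll=[0,0,0,0], claw=[0,0,0,0])

```text
clock: 13.68
position: [436.7, 335.3, 409.0]
ee_rot: [0.954, 0.301, 0.001, -0.0]
contact_force: [-1.1, -1.7, 4.8]
gripper_width: 8.1
grasp_force: 59.7
```

>>> carry_out(slide=[[0,0,0.003],[0,0,0.006],[0,0,0.006]], roll=[0,0,0], claw=[0,0,0])

```text
clock: 14.05
position: [436.6, 335.4, 401.9]
ee_rot: [0.954, 0.301, 0.0, -0.0]
contact_force: [-0.0, -0.9, 3.6]
gripper_width: 8.2
grasp_force: 59.9
```

>>> carry_out(slide=[[0,0,0.004],[0,0,0.008],[0,0,0.011],[0,0,0.014],[0,0,0.014]], roll=[0,0,0,0,0], claw=[0,0,0,0,0])

```text
clock: 14.68
position: [436.8, 335.8, 388.3]
ee_rot: [0.953, 0.302, 0.001, -0.0]
contact_force: [-1.4, -0.6, 6.7]
gripper_width: 8.3
grasp_force: 63.7
```

```bash
python3 chk.py 6
```

```text
pos [436.8 335.8 388.3] x az 35.1 tilt 0.16 F [-1.4 -0.6  6.7] w 8.3 t 14.68
[-0.0004, -0.0022, -0.0284]
[-0.0004, -0.0022, -0.0194]
scene yellow 489 U [258.5 325. ] Y [48.  71.9] Z [208.  250.5]
scene yellow 810 U [258.7 328.3] Y [-76.1 -44.2] Z [204.2 254.1]
band U by Y [(-40, array([160., 176., 252., 266.])), (-20, array([154., 167., 250., 269.])), (0, array([150., 162., 249., 267.])), (20, array([154., 166., 249., 267.]))]
tip 119 204.69844845131112 -2.110498459027756
top yellow 754 U [241.8 324.2] Y [-73.7 -43.2] Z [225.2 253.3]
top yellow 712 U [247.8 320.5] Y [47.7 78. ] Z [224.1 250.4]
band U by Y [(-40, array([160., 177., 250., 266.])), (-20, array([151., 165., 250., 268.])), (0, array([148., 190., 249., 268.])), (20, array([151., 165., 251., 265.]))]
tip 111 200.9620872361364 0.27859831252611217
```

View pics/scene6.png

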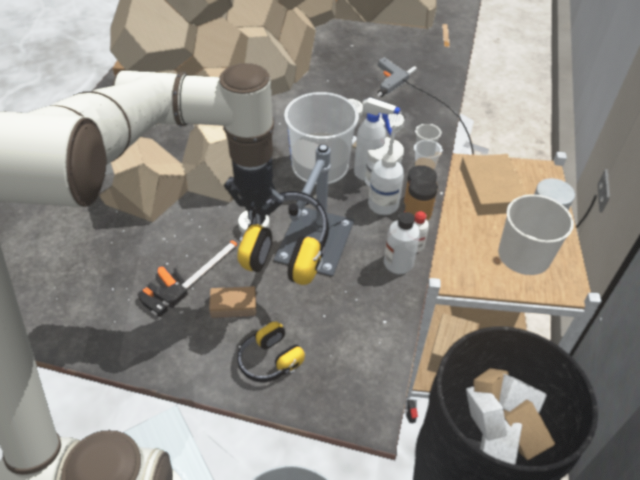

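The ear defenders are pivoting on the bar as the grip goes down: the crown is on the bay at pixel (310,200) and the cups have dropped to (255,250) and (305,260). I'll continue along the arc.

>>> carry_out(slide=[[0.002,0,0.004],[0.004,0,0.008],[0.006,0,0.012],[0.007,0,0.014],[0.007,0,0.014]], roll=[0,0,0,0,0], claw=[0,0,0,0,0])

```text
clock: 15.4
position: [442.2, 339.5, 374.7]
ee_rot: [0.954, 0.301, 0.001, 0.0]
contact_force: [-4.5, -1.7, 9.7]
gripper_width: 8.4
grasp_force: 81.6
```

```bash
python3 chk.py 7
```

```text
pos [442.2 339.5 374.7] x az 35.1 tilt 0.07 F [-4.5 -1.7  9.7] w 8.4 t 15.40
[-0.0069, -0.0023, -0.042]
[-0.007, -0.0023, -0.033]
scene yellow 457 U [249.3 315. ] Y [48.3 72. ] Z [188.5 231.1]
scene yellow 798 U [254.  321.4] Y [-76.  -43.5] Z [186.3 238.7]
band U by Y [(-40, array([164., 176., 253., 265.])), (-20, array([155., 166., 249., 267.])), (0, array([136., 164., 250., 269.])), (20, array([156., 163., 249., 264.]))]
tip 125 204.6529408137845 -4.5974903847430175
top yellow 737 U [234.6 317.3] Y [-73.3 -42.3] Z [205.9 238. ]
top yellow 655 U [239.7 310.6] Y [48.  77.7] Z [199.  231.2]
band U by Y [(-40, array([156., 177., 250., 263.])), (-20, array([149., 166., 249., 267.])), (0, array([140., 190., 250., 265.])), (20, array([150., 164., 252., 264.]))]
tip 109 200.89569795517724 -2.3825201193377565
```

>>> carry_out(slide=[[0,0,0],[0,0,0],[0,0,0],[0,0,0]], roll=[0,0,0,0], claw=[0.01,0.012,0.014,0.016])

```text
clock: 16.0
position: [442.3, 339.5, 373.6]
ee_rot: [0.954, 0.301, 0.0, 0.0]
contact_force: [-0.7, -0.4, -0.3]
gripper_width: 16.3
grasp_force: 0.0
```

```bash
python3 chk.py 8
```

```text
pos [442.3 339.5 373.6] x az 35.1 tilt 0.02 F [-0.7 -0.4 -0.3] w 16.3 t 16.00
[-0.0071, -0.0024, -0.0431]
[-0.0071, -0.0024, -0.0341]
scene yellow 160 U [130.7 155.8] Y [50.6 70.8] Z [118.9 171.4]
scene yellow 250 U [136.  156.1] Y [-68.8 -41.6] Z [108.5 172.1]
band U by Y [(-40, array([161., 165., 252., 253.])), (-20, array([159., 181., 250., 257.])), (0, array([138., 177., 249., 260.])), (20, array([162., 186., 249., 262.]))]
tip 223 199.22313708238858 -2.600033805338038
top yellow 463 U [ 62.2 141.8] Y [-69.1 -39.9] Z [145.2 232. ]
top yellow 330 U [ 57.9 106.9] Y [49.3 78.1] Z [148.8 185.5]
band U by Y [(-40, array([150., 154., 249., 251.])), (-20, array([152., 166., 249., 260.])), (0, array([136., 190., 249., 265.])), (20, array([150., 174., 249., 263.]))]
tip 121 199.56451343836278 -1.8026276944249096
```

View pics/scene8.png

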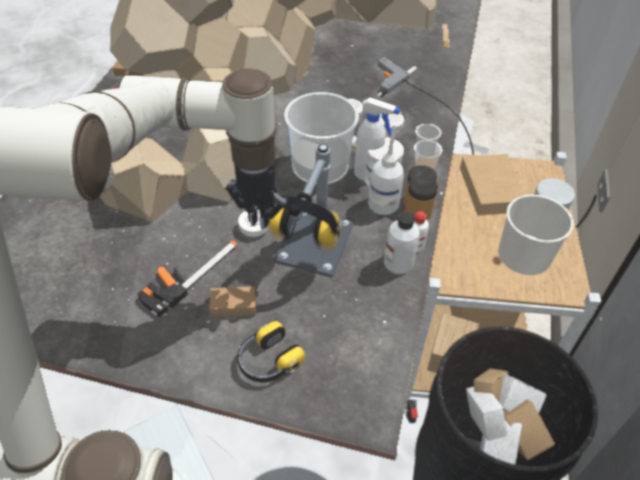

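The band is in the bay with a cup on each side, at pixels (280,225) and (327,230), and it is swinging. I'll clear the gripper up and outward.

>>> carry_out(slide=[[-0.02,0,-0.02],[-0.04,-0.01,-0.05],[-0.04,-0.02,-0.1],[-0.04,-0.02,-0.12],[-0.04,-0.02,-0.12],[-0.04,-0.02,-0.12],[-0.04,-0.02,-0.12],[-0.04,-0.02,-0.12]], roll=[0,0,0,0,0,0,0,0], claw=[0.016,0.016,0.016,0.016,0.016,0.016,0.016,0.016])

```text
clock: 17.1
position: [398.0, 332.7, 492.7]
ee_rot: [0.954, 0.301, -0.001, 0.001]
contact_force: [-0.5, 0.1, -0.4]
gripper_width: 15.9
grasp_force: 0.0
```

```bash
python3 chk.py 9
```

```text
pos [398.  332.7 492.7] x az 35.0 tilt 0.12 F [-0.5  0.1 -0.4] w 15.9 t 17.10
[0.0332, 0.0175, 0.076]
[0.0332, 0.0175, 0.085]
scene yellow 117 U [113.2 164.6] Y [38.1 61.8] Z [111.3 159.1]
scene yellow 561 U [207.1 248.4] Y [-63.1  -8.8] Z [116.9 184. ]
band U by Y [(-40, array([159., 173., 249., 253.])), (-20, array([132., 183., 249., 261.])), (0, array([115., 157., 250., 263.])), (20, array([121., 136., 249., 256.]))]
tip 151 202.75789270832522 -7.458984721433527
top yellow 412 U [112.3 171.8] Y [19.6 65.3] Z [103.9 159.2]
top yellow 479 U [199.4 252.2] Y [-61.7  -8.1] Z [133.7 187.8]
band U by Y [(-40, array([159., 172., 249., 255.])), (-20, array([134., 183., 250., 261.])), (0, array([119., 190., 249., 265.])), (20, array([120., 138., 249., 258.]))]
tip 154 196.77403035717282 -6.19386295560665
```

>>> carry_out(slide=[[0,0,0],[0,0,0],[0,0,0],[0,0,0],[0,0,0],[0,0,0],[0,0,0],[0,0,0]], roll=[0,0,0,0,0,0,0,0], claw=[0,0,0,0,0,0,0,0])

```text
clock: 18.2
position: [397.9, 332.7, 493.7]
ee_rot: [0.954, 0.301, 0.0, 0.0]
contact_force: [-0.5, -0.1, -1.0]
gripper_width: -0.0
grasp_force: 0.0
```

```bash
python3 chk.py 10; python3 - <<'E'
from tgt import *
p=get_image("top");C=cloud(p);d=C[...,:2]-P;U=-(d@x);Y=d@y;Z=C[...,2]
m=(Z>232)&(Z<246)&(U>30)&(U<125)&(abs(Y)<25); l=cv2.fitLine(np.stack([U[m],Y[m]],1).astype(np.float32),cv2.DIST_HUBER,0,.01,.01).ravel(); print(m.sum(),l, "slope",l[1]/l[0])
E
```

```text
pos [397.9 332.7 493.7] x az 35.0 tilt 0.00 F [-0.5 -0.1 -1. ] w -0.0 t 18.20
[0.0331, 0.0176, 0.077]
[0.0331, 0.0176, 0.086]
scene yellow 120 U [ 72.4 141.3] Y [12.7 56.2] Z [156.5 234.9]
scene yellow 88 U [127.4 153.7] Y [-75.5 -55.7] Z [137.5 163.1]
scene yellow 220 U [158.5 182.5] Y [-47.8 -22. ] Z [114.6 181.6]
band U by Y [(-20, array([132., 159., 249., 259.])), (0, array([116., 157., 251., 262.])), (20, array([105., 140., 251., 259.]))]
tip 116 204.3698712755363 -5.0498958723995475
top yellow 127 U [46.3 73.4] Y [14.6 42.4] Z [156.  227.3]
top yellow 116 U [127.1 154.5] Y [-66.1 -43.3] Z [140.1 159.6]
top yellow 153 U [ 76.2 104.3] Y [45.2 69.7] Z [154.  240.2]
top yellow 114 U [161.9 182.6] Y [-37.9 -17.8] Z [140.  234.2]
band U by Y [(-20, array([133., 153., 249., 257.])), (0, array([114., 190., 249., 265.])), (20, array([105., 141., 249., 261.]))]
tip 106 200.8094719647375 -2.516938975107073
383 [ 1.  -0.  72.8 -0.7] slope -0.045609754
```

View pics/scene10.png

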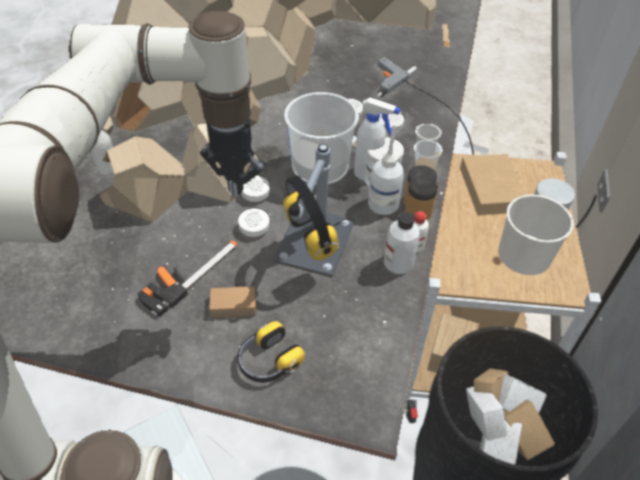

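The ear defenders are still swinging. They have yawed on the bar, and the band may be lying against or over the ring at about pixel (305,205). I'll wait for them to settle, then measure.

>>> carry_out(slide=[[0,0,0],[0,0,0],[0,0,0],[0,0,0],[0,0,0],[0,0,0],[0,0,0],[0,0,0]], roll=[0,0,0,0,0,0,0,0], claw=[0,0,0,0,0,0,0,0])

```text
clock: 19.35
position: [397.9, 332.7, 493.7]
ee_rot: [0.954, 0.301, -0.0, 0.0]
contact_force: [0.3, 0.4, 1.1]
gripper_width: 0.5
grasp_force: 0.0
```

>>> carry_out(slide=[[0,0,0],[0,0,0],[0,0,0],[0,0,0],[0,0,0],[0,0,0],[0,0,0],[0,0,0]], roll=[0,0,0,0,0,0,0,0], claw=[0,0,0,0,0,0,0,0])

```text
clock: 20.35
position: [397.9, 332.7, 493.7]
ee_rot: [0.954, 0.301, -0.0, 0.0]
contact_force: [0.0, -0.5, 0.3]
gripper_width: 0.3
grasp_force: 0.0
```

```bash
cat > st.py <<'E'
from tgt import *
# band pose: all dark-ish points z 190..275 within 90 of bay, excluding bar tube/tip; report top-view band ridge
for n in ("top","scene"):
    p=get_image(n); C=cloud(p);d=C[...,:2]-P;U=-(d@x);Y=d@y;Z=C[...,2]
    hsv=cv2.cvtColor(p["img"],cv2.COLOR_RGB2HSV)
    k=(Z>175)&(Z<275)&(U>40)&(U<260)&(abs(Y)<95)&(hsv[...,2]<110)
    for yy in range(-80,81,20):
        q=k&(abs(Y-yy)<5)
        if yy==0: q&=(U<188)&(Z>246)
        if q.sum()>3: print(n,yy,q.sum(),"U",np.percentile(U[q],[5,50,95]),"Z",np.percentile(Z[q],[5,95]))
    m=(hsv[...,0]>18)&(hsv[...,0]<35)&(hsv[...,1]>150)&(Z>50)&(np.hypot(U-150,Y)<150)
    for sg in (1,-1):
        q=m&(sg*Y>0)
        if q.sum()>10: print(n,"yellow",sg,q.sum(),"U",np.percentile(U[q],[5,50,95]),"Y",np.percentile(Y[q],[5,50,95]),"Z",np.percentile(Z[q],[5,95]))
    m=(Z>234)&(Z<244)&(U>30)&(U<100)&(abs(Y)<20); print("bar slope",np.round(np.polyfit(U[m],Y[m],1),3))
    t=(Z>262)&(Z<275)&(np.hypot(U-201,Y)<18); print("tip",t.sum(),np.mean(U[t]),np.mean(Y[t]))
E
python3 st.py
```

```text
top -60 38 U [171.7 180.5 188.5] Z [185.9 217.5]
top -40 90 U [154.3 170.  185.4] Z [220.  242.7]
top -20 95 U [138.1 154.2 169.3] Z [242.9 253.7]
top 0 94 U [119.3 136.2 150.9] Z [249.9 256.8]
top 20 92 U [103.2 117.8 135.2] Z [242.2 254.1]
top 40 75 U [ 87.9 102.5 115.5] Z [220.7 242.8]
top 60 35 U [ 89.4  98.5 104.4] Z [181.4 220. ]
top yellow 1 259 U [101.7 115.5 133. ] Y [37.6 53.1 66.5] Z [142.7 233.6]
top yellow -1 312 U [156.5 191.1 207.6] Y [-67.1 -35.3 -20.9] Z [140.  219.8]
bar slope [-0.   0.6]
tip 103 200.38417308302863 -2.747394062682365
scene -60 48 U [174.4 182.8 189.3] Z [178.7 209.8]
scene -40 136 U [157.2 177.2 194.6] Z [205.1 241.6]
scene -20 84 U [136.7 155.7 171.4] Z [242.8 254.3]
scene 0 60 U [121.2 137.9 152.3] Z [250.8 258.8]
scene 20 40 U [106.6 123.2 133.9] Z [245.9 257.8]
scene 40 21 U [105.  116.9 120.5] Z [233.1 247.6]
scene 60 66 U [ 91.4  99.9 106.2] Z [178.  220.9]
scene yellow 1 164 U [ 97.2 122.1 144.3] Y [41.4 57.3 67.9] Z [133.4 169.6]
scene yellow -1 469 U [176.2 205.4 216.7] Y [-60.6 -29.  -12.9] Z [ 97.9 167.5]
bar slope [-0.  -0.7]
tip 80 202.3373218370774 -4.434684186282348
```

The ear defenders have settled straddling the ring at U≈136 mm from the post, yawed about 36°, and the bar has come about 0.016 rad off its stop. I'll push the bar back first, then regrip the crown from above and shift it into the bay.

```bash
python3 - <<'E'
from tgt import *
w=lambda u,l,z:[*(P-u*x+l*y),z]
tool([w(80,-40,320),w(80,-40,218),w(80,-26,218)],173)
E
```

```text
pos [397.9 332.7 493.7] x az 35.0 tilt 0.00 F [-0.4  0.2  0.5] w 0.2 t 20.45
[0.1817, 0.1159, 0.0007]
[0.1818, 0.1159, 0.1027]
[0.1802, 0.102, 0.1027]
```

>>> carry_out(slide=[[0.045,0.03,0],[0.09,0.06,0],[0.14,0.09,0],[0.182,0.116,0],[0.182,0.116,0.05],[0.182,0.116,0.1],[0.182,0.11,0.102],[0.18,0.104,0.102]], roll=[-2,-4,-6,-6,-6,-6,-6,-6], claw=[0,0,0,0,0,0,0,0])

```text
clock: 21.45
position: [605.3, 351.7, 393.8]
ee_rot: [0.936, 0.351, 0.002, 0.0]
contact_force: [-0.1, 0.3, 0.5]
gripper_width: -0.5
grasp_force: 0.0
```

>>> carry_out(slide=[[0,-0.002,0],[0,-0.004,0],[0,-0.004,0]], roll=[0,0,0], claw=[0,0,0])

```text
clock: 21.82
position: [602.9, 353.6, 394.5]
ee_rot: [0.937, 0.351, 0.003, -0.0]
contact_force: [2.6, -3.2, 4.2]
gripper_width: -0.1
grasp_force: 2.3
```

>>> carry_out(slide=[[0,-0.002,0],[0,-0.003,0],[0,-0.003,0]], roll=[0,0,0], claw=[0,0,0])

```text
clock: 22.2
position: [601.8, 354.8, 393.9]
ee_rot: [0.937, 0.35, 0.002, 0.001]
contact_force: [6.8, -6.2, 6.1]
gripper_width: -0.6
grasp_force: 4.7
```

>>> carry_out(slide=[[0,-0.002,0],[0,-0.003,0],[0,-0.003,0]], roll=[0,0,0], claw=[0,0,0])

```text
clock: 22.58
position: [601.2, 355.5, 394.0]
ee_rot: [0.937, 0.35, 0.003, 0.003]
contact_force: [11.8, -10.6, 4.7]
gripper_width: -0.2
grasp_force: 8.2
```

```bash
python3 st.py | grep -E "tip| 0 |yellow"; python3 - <<'E'
from tgt import *
w=lambda u,l,z:[*(P-u*x+l*y),z]
tool([w(80,-40,218),w(80,-40,320),w(137,0,290)],173)
E
```

```text
top 0 104 U [121.4 139.  155. ] Z [249.9 257.2]
top yellow 1 286 U [ 98.  113.7 130.4] Y [38.8 58.2 72. ] Z [119.4 230. ]
top yellow -1 317 U [157.8 192.  207.7] Y [-61.4 -29.1 -14.1] Z [121.1 226.9]
tip 100 200.24256317619182 0.7456216418542525
scene 0 83 U [ 85.7 135.6 155.8] Z [251. 272.]
scene yellow 1 179 U [ 84.6 109.7 129.9] Y [32.6 56.1 68.7] Z [129.3 176.1]
scene yellow -1 436 U [163.7 191.7 201.6] Y [-61.2 -27.9 -10.6] Z [ 94.5 162.9]
tip 81 201.91596488710968 -0.6416283725975863
pos [601.2 355.5 394. ] x az 40.9 tilt 0.45 F [ 11.  -10.7   4. ] w -0.0 t 22.68
[0.0004, 0.018, 0.0031]
[0.0007, 0.0187, -0.0989]
[-0.0567, -0.0211, -0.0693]
```

>>> carry_out(slide=[[0,0.01,0],[0,0.018,-0.01],[0,0.018,-0.06],[0,0.018,-0.1],[-0.03,0,-0.1],[-0.057,-0.021,-0.1],[-0.057,-0.021,-0.1],[-0.057,-0.021,-0.1]], roll=[0,0,0,-10,-20,-30,-40,-50], claw=[0,0,0,0.03,0.05,0.05,0.05,0.05])

```text
clock: 23.68
position: [540.6, 337.4, 492.2]
ee_rot: [0.698, 0.716, 0.0, -0.001]
contact_force: [0.1, -0.5, 0.2]
gripper_width: 49.9
grasp_force: 0.0
```

>>> carry_out(slide=[[0,0,0],[0,0,0],[0,0,0],[0,0,0],[0,0,0],[0,0,0],[0,0,0],[0,0,0]], roll=[0,0,0,0,0,0,0,0], claw=[0.05,0.05,0.05,0.05,0.05,0.05,0.05,0.05])

```text
clock: 24.68
position: [541.7, 336.9, 491.7]
ee_rot: [0.701, 0.713, 0.0, -0.0]
contact_force: [-0.1, -0.4, -0.9]
gripper_width: 50.1
grasp_force: 0.0
```

```bash
python3 st.py; python3 - <<'E'
from tgt import *
print(np.round(read_state()["joints"],2))
w=lambda u,l,z:[*(P-u*x+l*y),z]
tool([w(137,0,290),w(137,0,242)],173)
E
```

```text
top -60 45 U [172.8 181.6 190.7] Z [179.9 219.6]
top -40 85 U [157.8 172.4 186.5] Z [221.5 243.3]
top -20 90 U [144.3 158.2 172.6] Z [242.  252.3]
top 0 31 U [146.3 151.4 157.4] Z [249.9 256. ]
top 40 5 U [115.1 117.1 119.6] Z [236.9 242.5]
top yellow 1 155 U [102.2 113.6 133.7] Y [37.9 48.9 60.1] Z [139.9 285.2]
top yellow -1 327 U [150.1 185.8 203.1] Y [-75.5 -44.  -25.4] Z [144.  221.2]
[ 0.8  0.4  0.2 -0.  -1.4  2.4]
pos [541.7 336.9 491.7] x az 91.0 tilt 0.00 F [-0.4 -0.1 -0.3] w 50.5 t 24.73
[-0.0023, 0.0024, 0.0287]
[-0.0023, 0.0024, 0.0767]Traceback (most recent call last):
  File "st.py", line 15, in <module>
    m=(Z>234)&(Z<244)&(U>30)&(U<100)&(abs(Y)<20); print("bar slope",np.round(np.polyfit(U[m],Y[m],1),3))
                                                                             ~~~~~~~~~~^^^^^^^^^^^^^
    raise TypeError("expected non-empty vector for x")
TypeError: expected non-empty vector for x
```

>>> carry_out(slide=[[-0.002,0.002,0],[-0.002,0.002,0],[-0.002,0.002,0],[-0.002,0.002,0],[-0.002,0.002,0],[-0.002,0.002,0],[-0.002,0.002,0],[-0.002,0.002,0]], roll=[10,20,30,40,50,60,70,80], claw=[0.05,0.05,0.05,0.05,0.05,0.05,0.05,0.05])

```text
clock: 25.72
position: [543.7, 334.9, 491.7]
ee_rot: [0.996, 0.093, 0.0, -0.0]
contact_force: [0.1, 0.1, 0.6]
gripper_width: 50.2
grasp_force: 0.0
```

>>> carry_out(slide=[[0,0,0],[0,0,0],[0,0,0],[0,0,0],[0,0,0],[0,0,0],[0,0,0],[0,0,0]], roll=[10,20,30,40,50,60,70,80], claw=[0.05,0.05,0.05,0.05,0.05,0.05,0.05,0.05])

```text
clock: 26.72
position: [543.7, 334.9, 491.7]
ee_rot: [0.823, -0.568, 0.0, -0.0]
contact_force: [1.0, -0.4, -0.8]
gripper_width: 49.9
grasp_force: 0.0
```

>>> carry_out(slide=[[0,0,0],[0,0,0.02],[0,0,0.03],[0,0,0.03],[0,0,0.03]], roll=[10,15,15,15,15], claw=[0.05,0.05,0.05,0.05,0.05])

```text
clock: 27.35
position: [543.9, 335.0, 462.4]
ee_rot: [0.744, -0.669, 0.0, -0.001]
contact_force: [-0.2, -0.4, -0.5]
gripper_width: 49.9
grasp_force: 0.0
```

```bash
sed -i 's/^    m=(Z>234).*$//' st.py; python3 st.py; python3 - <<'E'
from tgt import *
print(np.round(read_state()["joints"],2))
w=lambda u,l,z:[*(P-u*x+l*y),z]
tool([w(138,0,290),w(138,0,242)],173)
E
```

```text
top -60 36 U [175.4 182.7 190.7] Z [177.8 214.7]
top -40 93 U [159.8 174.7 191. ] Z [214.7 241.8]
top -20 84 U [147.8 161.5 174.4] Z [239.3 252.1]
top 0 12 U [150.5 154.7 158.3] Z [248.8 256.5]
top yellow 1 171 U [109.  117.9 133.7] Y [38.4 53.4 66.1] Z [123.2 157.5]
top yellow -1 339 U [156.4 191.2 208.6] Y [-70.1 -35.7 -19.6] Z [130.1 215.4]
tip 104 200.34459337134132 0.5985868286361237
scene -60 110 U [173.8 185.  194.6] Z [177.6 218.9]
scene -40 109 U [156.8 176.1 190. ] Z [217. 244.]
scene -20 82 U [140.7 156.5 172.3] Z [242.9 256. ]
scene 0 59 U [122.1 140.8 154.6] Z [251.3 257.7]
scene 20 45 U [105.9 126.8 140.7] Z [243.5 254.5]
scene 40 24 U [ 82.7  99.7 120. ] Z [176.7 243.4]
scene 60 30 U [ 93.1  97.  101.9] Z [177.8 210.3]
scene yellow 1 84 U [101.7 120.9 193.6] Y [ 8.8 50.2 56. ] Z [126.4 237.6]
scene yellow -1 503 U [170.3 199.4 210.7] Y [-76.8 -43.5 -24.6] Z [103.7 169.5]
tip 80 201.85766308417047 -0.4785994893592598
[ 0.8  0.4  0.1  0.  -1.3 -0.7]
pos [543.8 335.  462.6] x az -83.9 tilt 0.09 F [ 0.4  0.7 -0.3] w 49.9 t 27.45
[0.001, 0.0006, -0.0004]
[0.001, 0.0006, 0.0476]
```

>>> carry_out(slide=[[0.002,0.002,0.02],[0.002,0.002,0.035],[0.002,0.002,0.042],[0.002,0.002,0.046],[0.002,0.002,0.046]], roll=[0,0,0,0,0], claw=[0.05,0.05,0.05,0.05,0.05])

```text
clock: 28.08
position: [542.0, 332.8, 415.8]
ee_rot: [0.743, -0.669, 0.0, -0.0]
contact_force: [-0.7, -0.4, 0.6]
gripper_width: 49.9
grasp_force: 0.0
```

>>> carry_out(slide=[[0,0,0],[0,0,0],[0,0,0],[0,0,0],[0,0,0]], roll=[0,0,0,0,0], claw=[0.035,0.02,0.01,0.01,0.01])

```text
clock: 28.7
position: [542.1, 332.8, 416.8]
ee_rot: [0.743, -0.669, 0.0, -0.001]
contact_force: [0.2, 0.2, 5.2]
gripper_width: 24.0
grasp_force: 59.8
```

>>> carry_out(slide=[[0,0,-0.004],[0,0,-0.01],[0,0,-0.016],[0,0,-0.02],[0,0,-0.02]], roll=[0,0,0,0,0], claw=[0.01,0.01,0.01,0.01,0.01])

```text
clock: 29.32
position: [541.9, 332.8, 436.1]
ee_rot: [0.743, -0.669, -0.0, -0.0]
contact_force: [0.7, 0.1, -2.4]
gripper_width: 24.3
grasp_force: 58.9
```

```bash
python3 st.py; python3 - <<'E'
from tgt import *
w=lambda u,l,z:[*(P-u*x+l*y),z]
tool([w(140,0,262),w(165,0,262)],173)
E
```

```text
top -60 68 U [170.8 182.7 196.1] Z [181.1 237.2]
top -40 85 U [155.6 169.4 182.9] Z [242.4 263.5]
top -20 89 U [158.  170.7 185.3] Z [175.9 268.9]
top 40 7 U [123.4 126.9 130.5] Z [175.4 179.5]
top yellow 1 109 U [123.  129.6 141.3] Y [44.9 55.1 67. ] Z [149.5 173.9]
top yellow -1 341 U [151.1 189.2 206.1] Y [-72.4 -41.7 -25.1] Z [153.5 230.5]
tip 103 200.2429756771482 0.8276240621155979
scene -60 172 U [171.7 185.3 197.4] Z [179.4 237.6]
scene -40 109 U [156.7 171.5 186.5] Z [188.5 263.3]
scene -20 112 U [137.  163.9 183.9] Z [177.6 273.7]
scene 0 52 U [126.7 144.5 160.8] Z [267.  274.4]
scene 20 4 U [142.9 157.6 158.3] Z [239.4 274.8]
scene 40 4 U [121.1 128.2 132.1] Z [176.  256.5]
scene 60 98 U [ 94.8 104.4 111.4] Z [177.8 235.7]
scene yellow 1 180 U [ 95.6 123.9 143.8] Y [32.2 51.3 60.8] Z [136.  181.2]
scene yellow -1 513 U [167.3 198.2 208.1] Y [-77.6 -45.5 -27.9] Z [120.6 186.8]
tip 79 201.72621514564145 -0.5784073287152014
pos [541.8 332.7 435.6] x az -84.0 tilt 0.02 F [-0.6  0.1 -2.5] w 24.6 t 29.43
[0.0001, 0.0, 0.0006]
[0.0145, 0.0204, 0.0006]
```

Lifted cleanly. I'll align the yaw, set them back down on the ring, and regrip beside the bar so the fingers clear the ring and the upturned end.

>>> carry_out(slide=[[0,0,0],[0,0,0],[0,0,0],[0,0,0],[0,0,0],[0,0,0.008],[0,0,0.015],[0,0,0.018]], roll=[-6,-14,-22,-30,-35.3,-35.3,-35.3,-35.3], claw=[0.01,0.01,0.01,0.01,0.01,0.01,0.01,0.01])

```text
clock: 30.42
position: [541.7, 332.6, 416.9]
ee_rot: [0.911, -0.412, -0.0, 0.001]
contact_force: [-4.1, -0.2, 3.5]
gripper_width: 24.4
grasp_force: 59.7
```

>>> carry_out(slide=[[0,0,0.001],[0,0,0.002],[0,0,0.002]], roll=[0,0,0], claw=[0.01,0.01,0.01])

```text
clock: 30.8
position: [541.8, 332.6, 416.8]
ee_rot: [0.911, -0.412, 0.0, -0.0]
contact_force: [-3.1, -1.0, 4.1]
gripper_width: 24.5
grasp_force: 59.6
```

```bash
python3 st.py; python3 - <<'E'
from tgt import *
tool([])
E
```

```text
top -80 7 U [130.8 137.3 152. ] Z [180.8 195.2]
top -60 59 U [130.2 141.1 153. ] Z [219.3 230.1]
top -40 31 U [140.9 147.7 153.2] Z [238.3 245.7]
top 40 44 U [137.8 145.1 152. ] Z [239.9 245.9]
top 60 36 U [137.9 144.  150.4] Z [219.9 232.7]
top 80 19 U [133.6 142.4 149.4] Z [177.9 200.4]
top yellow 1 245 U [143.5 156.4 170.1] Y [43.1 54.8 68.6] Z [124.5 225.3]
top yellow -1 274 U [116.  158.5 172.4] Y [-76.4 -60.9 -46.7] Z [136.5 222.9]
tip 64 203.53734869880924 0.6683540024027395
scene -80 37 U [131.7 140.2 153.5] Z [178.6 200.4]
scene -60 74 U [130. 143. 153.] Z [212.4 233.4]
scene -40 62 U [129.1 144.4 153. ] Z [234.8 248.6]
scene -20 53 U [129.2 142.2 152.8] Z [247.7 256.1]
scene 0 53 U [124.  162.9 166.9] Z [251.6 272.5]
scene 20 19 U [147.1 150.3 154.5] Z [245.8 255.3]
scene 40 40 U [129.3 146.4 151.2] Z [235.8 248.7]
scene 60 42 U [128.5 147.5 153. ] Z [212.  232.9]
scene 80 9 U [146.4 148.6 150.7] Z [177.6 191. ]
scene yellow 1 338 U [126.5 161.4 171.7] Y [42.8 51.8 64.1] Z [ 97.  158.9]
scene yellow -1 461 U [134.5 165.9 173.1] Y [-78.3 -63.1 -50.1] Z [105.4 169.7]
tip 79 201.72890909171505 -0.4975382277440414
pos [541.8 332.6 416.8] x az -48.6 tilt 0.05 F [-4.2 -0.6  4.6] w 24.0 t 30.90
```

>>> carry_out(slide=[[0,0,0],[0,0,0],[0,0,-0.01],[0,0,-0.03],[-0.018,0,-0.03],[-0.033,0,-0.03],[-0.033,0,-0.015],[-0.033,0,0]], roll=[0,0,0,0,0,0,0,0], claw=[0.03,0.04,0.045,0.045,0.045,0.045,0.045,0.045])

```text
clock: 31.9
position: [519.6, 357.6, 413.6]
ee_rot: [0.911, -0.412, -0.001, 0.001]
contact_force: [-0.2, -0.5, 1.9]
gripper_width: 44.6
grasp_force: 0.8
```

>>> carry_out(slide=[[0,0,0.01],[0,0,0.018],[0,0,0.018],[0,0,0.018],[0,0,0.018],[0,0,0.018],[0,0,0.018],[0,0,0.018]], roll=[0,0,0,0,0,0,0,0], claw=[0.045,0.045,0.035,0.028,0.01,0.01,0.01,0.01])

```text
clock: 32.9
position: [520.4, 357.6, 398.3]
ee_rot: [0.911, -0.412, 0.001, -0.001]
contact_force: [2.0, 0.3, 1.5]
gripper_width: 24.8
grasp_force: 58.9
```

```bash
python3 st.py; python3 - <<'E'
from tgt import *
tool([])
E
```

```text
top -60 59 U [128.5 139.9 151. ] Z [213.3 227.6]
top -40 67 U [128.2 139.4 150.8] Z [236.7 245.6]
top -20 73 U [128.6 140.3 151.4] Z [246.8 254.5]
top 0 23 U [140.9 148.8 151.7] Z [250.1 256.8]
top 60 6 U [147.3 149.8 151. ] Z [222.2 226.1]
top 80 27 U [136.6 144.5 151.7] Z [183.4 207.3]
top yellow 1 228 U [145.8 160.  173.6] Y [47.6 59.6 72.6] Z [128.  309.2]
top yellow -1 291 U [109.2 154.6 170.8] Y [-72.1 -56.8 -44.5] Z [133.5 220.7]
tip 104 200.25477794451854 0.7609946934786922
scene -80 9 U [132.1 140.7 147. ] Z [175.6 186.2]
scene -60 73 U [126.8 142.6 151.6] Z [209.7 229.6]
scene -40 63 U [127.9 143.1 151.2] Z [233.8 246.4]
scene -20 60 U [130.3 140.9 152.5] Z [242.2 254.7]
scene 0 52 U [129.9 141.  152. ] Z [250.3 258.5]
scene 20 97 U [117.9 144.9 163.1] Z [242.1 273.5]
scene 40 27 U [126.1 163.9 166.6] Z [228.5 254.8]
scene 60 26 U [142.5 149.5 153.3] Z [216.  234.9]
scene 80 22 U [140.  149.6 152.5] Z [176.3 205.9]
scene yellow 1 343 U [125.8 163.5 172.7] Y [46.6 55.9 66.9] Z [ 99.1 160.8]
scene yellow -1 446 U [130.7 164.4 171.8] Y [-74.4 -59.6 -47.2] Z [103.8 167. ]
tip 77 201.54623281691036 -0.7061879442566902
pos [520.3 357.6 398.3] x az -48.6 tilt 0.10 F [2.1 0.3 0.6] w 24.7 t 33.00
```

>>> carry_out(slide=[[0,0,-0.005],[0,0,-0.012],[0,0.008,-0.014],[0,0.017,-0.014],[0,0.025,-0.014],[0,0.025,-0.006],[0,0.025,0.001],[0,0.025,0.004]], roll=[0,0,0,0,0,0,0,0], claw=[0.01,0.01,0.01,0.01,0.01,0.01,0.01,0.01])

```text
clock: 34.0
position: [501.4, 341.0, 392.5]
ee_rot: [0.911, -0.412, -0.0, 0.001]
contact_force: [-0.3, -0.8, -1.7]
gripper_width: 25.1
grasp_force: 59.0
```

```bash
python3 st.py; python3 - <<'E'
from tgt import *
tool([])
E
```

```text
top -60 60 U [154.7 166.3 176.7] Z [207.4 221.4]
top -40 66 U [154.3 165.6 176.3] Z [230.4 238.8]
top -20 71 U [154.2 166.  177.1] Z [240.4 247.7]
top 0 7 U [172.2 175.8 177.4] Z [246.2 248.4]
top 80 11 U [172.2 175.5 177.4] Z [183.  199.4]
top yellow 1 213 U [174.  187.1 198.2] Y [48.3 60.8 74. ] Z [122.7 356.4]
top yellow -1 290 U [134.6 180.1 197.1] Y [-71.2 -55.9 -43.9] Z [132.6 215.9]
tip 101 200.31657404732132 0.5856306625111791
scene -60 73 U [153.9 167.7 176.9] Z [202.5 223.8]
scene -40 61 U [153.1 167.5 178.2] Z [230.4 240. ]
scene -20 57 U [152.7 167.6 176.5] Z [239.9 249.3]
scene 0 45 U [138.1 160.5 173.7] Z [246.7 252.4]
scene 20 117 U [138.9 170.9 202.9] Z [235.4 273.9]
scene 40 39 U [153.6 190.3 208.3] Z [227.9 272. ]
scene 60 24 U [170.1 175.7 179.6] Z [208.9 227.4]
scene 80 5 U [173.1 174.7 175. ] Z [176.9 184.9]
scene yellow 1 364 U [152.5 189.5 198.2] Y [47.2 56.8 68. ] Z [ 93.4 155.1]
scene yellow -1 461 U [156.2 190.5 198.4] Y [-73.3 -58.5 -46.4] Z [ 97.5 161. ]
tip 82 202.45570753852056 -0.8799886226805423
pos [501.5 341.1 392.8] x az -48.7 tilt 0.08 F [ 0.4  1.3 -1.8] w 25.0 t 34.10
```

>>> carry_out(slide=[[0,0,0.001],[0,0,0.002],[0,0,0.002],[0,0,0.002]], roll=[0,0,0,0], claw=[0.01,0.01,0.01,0.01])

```text
clock: 34.6
position: [501.5, 341.0, 392.2]
ee_rot: [0.911, -0.412, 0.0, -0.0]
contact_force: [0.5, 0.5, -0.5]
gripper_width: 24.7
grasp_force: 59.3
```

>>> carry_out(slide=[[0,0,0.001],[0,0,0.0015],[0,0,0.0015]], roll=[0,0,0], claw=[0.01,0.01,0.01])

```text
clock: 34.98
position: [501.4, 341.0, 391.7]
ee_rot: [0.911, -0.412, 0.001, -0.001]
contact_force: [-1.8, -0.3, 6.1]
gripper_width: 24.6
grasp_force: 60.1
```

>>> carry_out(slide=[[0,0,-0.001],[0,0,-0.001],[0,0,-0.001],[0,0,-0.001],[0,0,-0.02],[-0.01,0,-0.06],[-0.04,0,-0.1],[-0.08,0,-0.12]], roll=[0,0,0,0,0,0,0,0], claw=[0.026,0.03,0.036,0.042,0.045,0.045,0.045,0.045])

```text
clock: 35.98
position: [448.4, 401.1, 513.0]
ee_rot: [0.911, -0.413, 0.001, -0.002]
contact_force: [0.4, 0.1, 0.3]
gripper_width: 44.9
grasp_force: 0.0
```

>>> carry_out(slide=[[-0.05,0,0],[-0.06,0,0],[-0.06,0,0],[-0.06,0,0],[-0.06,0,0],[-0.06,0,0],[-0.06,0,0],[-0.06,0,0]], roll=[0,0,0,0,0,0,0,0], claw=[0.045,0.045,0.045,0.045,0.045,0.045,0.045,0.045])

```text
clock: 36.98
position: [409.0, 446.0, 510.2]
ee_rot: [0.911, -0.412, -0.0, -0.0]
contact_force: [0.5, 0.1, 0.9]
gripper_width: 45.1
grasp_force: 0.0
```

```bash
python3 st.py; python3 - <<'E'
from h import *
p=get_image("scene"); cv2.imwrite("pics/fin.png",cv2.resize(p["img"][140:320,200:440,::-1],None,fx=3,fy=3))
E
```

```text
top -60 58 U [153.6 165.2 176.2] Z [207.3 221.2]
top -40 64 U [153.6 164.5 175.4] Z [230.5 238.3]
top -20 70 U [153.3 164.8 176.5] Z [240.9 248. ]
top 0 62 U [137.2 163.1 174.8] Z [246.2 250.1]
top 20 78 U [142.2 163.3 175.5] Z [235.2 248.3]
top 40 72 U [154.  164.6 176.4] Z [234.4 241.9]
top 60 65 U [154.1 164.7 176.2] Z [218.5 228.9]
top 80 42 U [155.1 166.5 177.3] Z [181.6 200.4]
top yellow 1 298 U [135.5 181.4 198.2] Y [47.4 59.4 72.7] Z [120.1 221.8]
top yellow -1 292 U [135.3 180.9 197.7] Y [-71.3 -56.5 -44.1] Z [127.7 218.2]
tip 104 200.24729745045954 0.6244076501104578
scene -60 74 U [153.8 168.2 177.5] Z [203.8 223.4]
scene -40 59 U [153.2 169.2 177.6] Z [229.2 240.4]
scene -20 55 U [152.8 166.9 176.8] Z [239.9 249.8]
scene 0 54 U [136.6 160.9 173.8] Z [246.2 251.7]
scene 20 44 U [152.  166.1 177.2] Z [243.8 250.6]
scene 40 43 U [154.4 171.7 178.3] Z [232.1 243.2]
scene 60 44 U [155.2 172.6 179. ] Z [211.9 229.7]
scene 80 4 U [174.7 175.6 176.6] Z [175.5 184.6]
scene yellow 1 364 U [152.2 190.4 199.7] Y [47.1 56.6 68. ] Z [ 91.8 155.3]
scene yellow -1 462 U [156.5 191.2 198.9] Y [-73.5 -58.7 -46.7] Z [ 98.6 161. ]
tip 82 201.83424669873673 -0.7025410255396641
```

View pics/fin.png

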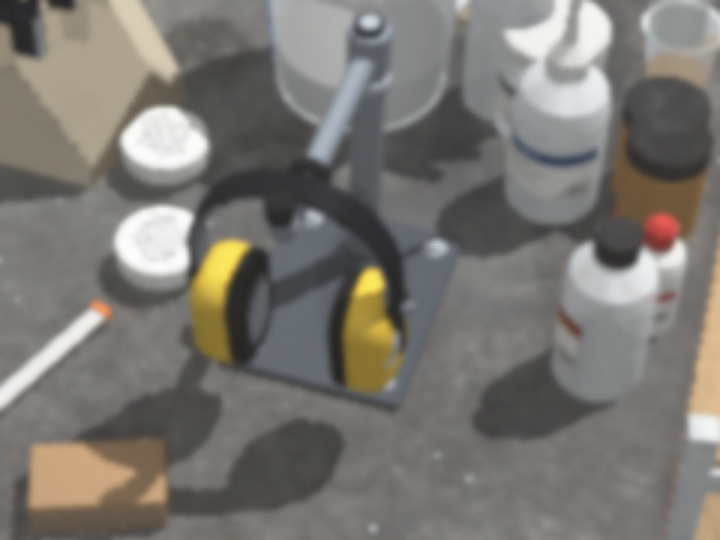

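The crop shows the ear defenders hanging straight in the bay, with the band crown at crop pixel (290,185) and a cup on each side at (225,300) and (370,330). The bar is at its stop, and the bottle, block and filters are undisturbed. I'll wait two more seconds, check, and hand in.

>>> carry_out(slide=[[0,0,0],[0,0,0],[0,0,0],[0,0,0],[0,0,0],[0,0,0],[0,0,0],[0,0,0]], roll=[0,0,0,0,0,0,0,0], claw=[0.045,0.045,0.045,0.045,0.045,0.045,0.045,0.045])

```text
clock: 38.12
position: [408.9, 446.1, 510.2]
ee_rot: [0.911, -0.412, 0.0, -0.0]
contact_force: [-0.1, 0.2, 0.0]
gripper_width: 45.3
grasp_force: 0.0
```

>>> carry_out(slide=[[0,0,0],[0,0,0],[0,0,0],[0,0,0],[0,0,0],[0,0,0],[0,0,0],[0,0,0]], roll=[0,0,0,0,0,0,0,0], claw=[0.045,0.045,0.045,0.045,0.045,0.045,0.045,0.045])

```text
clock: 39.12
position: [408.9, 446.1, 510.2]
ee_rot: [0.911, -0.412, 0.0, -0.0]
contact_force: [-0.4, 0.8, 0.0]
gripper_width: 45.1
grasp_force: 0.0
```

```bash
python3 st.py | grep -E "yellow|tip|top 0"; python3 -c "
from bench import *
print(job_done())"
```

```text
top 0 61 U [139.8 164.  176.3] Z [246.1 251. ]
top yellow 1 301 U [135.5 181.6 198.3] Y [47.3 59.4 72.7] Z [122.4 221.4]
top yellow -1 295 U [135.  180.8 197.7] Y [-71.5 -56.5 -44.1] Z [127.3 216.8]
tip 101 200.093574002398 0.6155100606189896
scene yellow 1 366 U [152.4 190.3 199.7] Y [47.2 56.8 68.6] Z [ 92.  155.1]
scene yellow -1 458 U [155.8 191.1 199. ] Y [-73.5 -58.9 -46.7] Z [ 98.3 160.8]
tip 79 201.81153685156465 -0.6071113681931258
the job is handed in; nothing more can be done
None
```

The job is handed in: the larger ear defenders hang still and straight in the bay, a cup on each side, with the bar at its stop and the bottle, sanding block and mask filter left alone; my first release let them swing onto the rubber ring and nudged the bar about 0.016 rad off its stop, so I pushed the bar back and rehung them.

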